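Add a culture dish to the bench incubator and close it on its folding stay

ROBOT

A 6-joint arm with a two-finger parallel gripper is mounted at the origin on a cart in front of the work surface, level with it; the furniture and walls round the work are solid. World frame = base frame: x ahead of the robot, y to its left, z up, the work surface at z = 0. Lengths are in mm, angles in rad, forces in N, time in s.
With the tool pointing down it reaches from about 350 to 875 mm from the base axis. Payload 4.2 kg.
Tool frame: the origin (TCP) lies between the finger pads; the fingertips stand 17 mm ahead of it and the grasp point (between the pads) lies 2 mm behind it; z points along the fingers, y is the line along which they close (so a half turn about z gives the same grasp; the last joint's range is limited). The gripper opens to 85 mm and grips with 20 to 120 N. Pads are 22 mm wide; open, the fingers measure 114 mm over their backs; the gripper's body (76 mm by 85 mm) begins 54 mm behind the grasp point. The pads swing forward as they close: fully open they stand 13 mm farther back than shut.
Start: joints at [-1.04, 0.385, 0.008, 0, -1.194, -0.259], TCP at [167.808, -602.03, 248.312] pointing down, gripper open.
Joint ranges: [-3.14, 3.14], [-1.21, 2.06], [-1.07, 1.41], [-3.16, 2.05], [-2.99, -0.16], [-3.1, 3.1]. Speed limits (rad/s): [2.79, 2.79, 3.14, 3.14, 3.14, 3.14].

INTERFACE

Orientations are given as a unit quaternion [x, y, z, w].
In Python, from bench import arm gives the robot as it stands.
- The arm moves only by the shell command python3 jog.py 'ROWS' [OPENING]. ROWS is a JSON list of rows, 1 to 10 of them, each an object with the fields tx, ty, tz (the shift in mm), rx, ry, rz (a rotation vector in rad); a field left out counts as zero; each row is the pose to reach, as a shift and turn from the pose commanded when the command began, along the tool's axes at that moment; what a row does not reach only later rows make up. A row lasts 1/10 s, in which the tool goes at most 50 mm and 0.15 rad, less where a joint would pass 70% of its speed; a pose out of reach is approached as far as the arm can. OPENING is the finger opening in mm, set as the command begins (- or left out keeps the last). The fingers move at their own pace and stop on an object; the grip force is fixed at half the most. Time passes only in rows, so rows that do not move let the fingers close. It prints the time, the measured TCP pose, the force, the opening and the grip force at its end. Input that does not fit is refused with a message, and nothing moves.
- arm.read_state(): the state, without advancing time (a new reading comes with each control period).
- arm.get_image(name): name is "scene" or "top" or "wrist"; returns the picture (400x640x3 uint8, blue, green, red); there is no depth.
- arm.get_calibration(name): a dict with "K" (3x3 intrinsics, pixels), "rvec" (rotation vector, rad) and "tvec" (3), from world to camera coordinates, as OpenCV has them. Camera axes: x right, y down, z forward; pixel columns grow to the right and rows downward; lengths in mm; the calibration is good to about 2 mm. A picture is of the moment at which its call begins: read the wrist's pose just before it. get_calibration takes no time and is no camera call; for the wrist camera it gives the pose at the moment of the call.
- arm.job_done(): hands the job in; it is judged then, once.
The state is a dict: "clock": time; "joints": joint angles; "joint_vel": joint speeds; "joint_efforts": joint torques, N m; "position": TCP position; "ee_rot": TCP orientation; "contact_force": force on the tool from outside, world axes, zero at the start; "wrist_torque": the same for the moment, N m; "gripper_width": finger opening in mm; "grasp_force": force on a finger pad.
Only numpy, scipy, OpenCV 4.12 (cv2) and the standard library are available. Lean on these libraries where they do the work, as an engineer would, in place of code of your own. Each camera call takes 0.05 s, during which the arm holds its last target. There are 200 camera calls.

TASK

Raise the bench incubator's lid until the folding stay on its right side locks and holds it up, then set the covered dish that lies on the bench squarely on top of the pile of two dishes inside, flat and with the rims in line. Then push the stay's knee back through straight so that it folds, take the lid and lower it gently until it is fully shut, never letting it drop; leave the other things on the bench where they are.

Things in the scene. Friction and masses are not known exactly. Their poses are not given: they have to be found in the camera images.
- incubator: Small white bench incubator fixed to the bench: shell 165 mm deep (its x), 200 mm wide (its y), rim 110 mm above the bench; walls 14 mm thick, cavity 137 x 172 mm, its flat aluminium plate 40 mm above the bench. Origin at the middle of the underside; its front (display, buttons) faces its -x, towards the robot, within 0.2 rad. The stay is outside on its right side (-y).
- lid (a joint): Hinge of the grey framed lid (20 mm thick, smoked window, 0.65 kg); 0 = fully shut, grows as it rises (rad). The stay allows at most 1.51 (stay straight) and holds it at 1.46 to 1.50, nearly upright, when locked. The hinge is stiff (0.17 N m): with the stay unlocked the lid stays where it is left above about 1.2, but lower down it falls shut if let go.
- lid_hinge (a point): Middle of the lid's hinge line: on the incubator's back top edge, 110 mm above the bench; the line runs along the incubator's y.
- lid_bar (a point): Middle of the lid's round steel bar handle, 10 mm thick, 100 mm long, along the incubator's y, 200 mm in front of the hinge line in the lid's plane and 10 mm above that plane. Lid shut: 120 mm above the bench, 35 mm in front of the shell (30 mm clear behind the bar). It turns with the lid; fingers that pinch it from above slip round it.
- stay_upper (a joint): Angle of the stay's knee (rad): 0 = folded, as with the lid shut; grows as the lid rises; 2.32 = straight; 2.50 to 2.64 = over-centre, locked (stop at 2.64). A light spring urges it to lock: a lid let go above about 1.48 goes through straight by itself and locks. A push of 2 to 5 N on the knee, away from the robot and down, unlocks it; pushed to below 1.9 it stays unlocked.
- stay_pivot (a point): Fixed lower pivot of the stay, on the right side of the shell, 65 mm above the bench and 140 mm in front of the hinge line. Two flat steel links, each 97 mm between pivots; the upper one ends on the lid's side, 85 mm from the hinge line.
- knee_grip (a point): Middle of the red peg (13 mm thick, 34 mm long, along the incubator's y) that sticks out to the right from the stay's knee; 30 mm outside the shell's right side. The knee moves on a circle of 97 mm about stay_pivot in the x-z plane. Lid shut: low at the back, 28 mm above the bench; locked: 140 mm above it. Pushed back and down it passes straight (the lid's bar moves up and back 5 mm), then folds.
- dish_new: Covered clear petri dish, 63 mm diameter, 15 mm high, lying on the bench left of the incubator; origin at the centre of its underside. Its widest part is 4 to 15 mm above its underside.
- dish_top: Upper one of the two like dishes piled in the incubator; origin at the centre of its underside, 55 mm above the bench; its flat top is 15 mm above the origin.
- dish_low: Lower dish of the pile, on the incubator's plate; origin at the centre of its underside.
- open_computer: Tall dark computer case without its side panel, standing on the bench left of the work: 0.4 m deep (x about 0.45 to 0.87), y about 0.17 to 0.40, 0.325 m high. It does not move; keep the arm clear of it.
- timer: White lab timer, 64 x 60 x 20 mm, on the bench left of the incubator: to be left alone. Origin at the centre of its underside.
- beaker: Small clear beaker, 44 mm diameter, 58 mm high, on the bench: to be left alone. Origin at the centre of its underside.
- solvent_1: Clear bottle with red cap, 64 mm diameter, 119 mm high, the nearer of two behind the incubator: to be left alone. Origin at the centre of its underside.
- marker_black: White marker pen with black cap, 132 mm long, 16 mm thick, near the bench's front edge before the computer: to be left alone. Origin at its middle, on the bench.
- usb_stick: Blue USB stick, 51 mm long, 8 mm high, near the computer's front corner: to be left alone. Origin at its middle, on the bench.

How it is judged (in metres and radians):
On the way, in this order (a step that is already met when the one before it is completed fails the run):
1. the lid is up and its stay has gone over-centre and locked (value of joint stay_upper above 2.404 rad), for 0.3 s.
2. with the lid still held by the locked stay, the dish stands released, squarely on the pile (horizontal distance between dish_new and dish_top below 0.006 m and z of dish_new in the frame of dish_top between 0.012 and 0.018 m and angle between each of dish_new, dish_top's own z axis and vertical below 0.06 rad and horizontal distance between dish_top and dish_low below 0.006 m and value of joint stay_upper above 2.404 rad and contact force between the fingers and dish_new below 0.1 N and linear speed of dish_new below 0.02 m/s), for 0.3 s.
3. the knee has been folded out of lock while the lid is still up (value of joint stay_upper below 2.244 rad and value of joint lid above 0.5 rad), for 0.2 s.
At the end, for the whole second after the job is handed in: The lid is fully shut (within 0.03 rad) and inside, the new dish lies flat and at rest on the pile of two, each dish within 6 mm of the centre of the one below it (horizontal distance between dish_new and dish_top below 0.006 m and z of dish_new in the frame of dish_top between 0.012 and 0.018 m and angle between each of dish_new, dish_top's own z axis and vertical below 0.06 rad and horizontal distance between dish_top and dish_low below 0.006 m and value of joint lid below 0.03 rad and linear speed of dish_new below 0.02 m/s); the robot touches nothing.
It fails at once if the lid drops or slams shut (faster than 2.2 rad/s in its lower part) (value of joint lid below 0.5 rad and velocity of joint lid below -2.2 rad/s).
It fails at once if the dish is dropped onto the pile from more than about a centimetre (over 0.4 m/s after leaving the fingers) (horizontal distance between dish_new and dish_top below 0.04 m and contact force between the fingers and dish_new below 0.1 N and linear speed of dish_new above 0.4 m/s).
It fails at once if the timer, the beaker, the red-capped bottle, the marker or the USB stick is moved by more than 20 mm (distance of any of timer, beaker, solvent_1, marker_black, usb_stick from where it was at the start of the episode above 0.02 m).
It also fails if it takes over 70 s, if anything falls off the work surface, if the arm or the gripper's body presses on something with over 40 N, if the wrist force passes 120 N, or if a joint passes its speed limit or range.

## Working session

There is one attempt and no reset: what is moved stays moved. The work goes in short steps, Python scripts to look and compute and a shell command to move; the robot and the scene stay as the last step left them, time stands still between calls to the robot, and variables do not carry over. Pictures are saved under pics/ and viewed, at most 10 in all, crops included, and the job is handed in when it is done.

```bash
ls; mkdir -p pics
cat > h.py <<'E'
import numpy as np, cv2
from bench import arm
from scipy.spatial.transform import Rotation as R
def cal(n):
    c=arm.get_calibration(n); return np.array(c["K"],float),np.array(c["rvec"],float).reshape(3,1),np.array(c["tvec"],float).reshape(3,1)
def ray(c,px):
    K,r,t=c; Rm=cv2.Rodrigues(r)[0]; d=Rm.T@np.linalg.inv(K)@np.array([px[0],px[1],1.]); o=(-Rm.T@t).ravel(); return o,d/np.linalg.norm(d)
def atz(c,px,z):
    o,d=ray(c,px); return o+d*(z-o[2])/d[2]
def tri(*cp):
    A=np.zeros((3,3));b=np.zeros(3);L=[]
    for c,p in cp:
        o,d=ray(c,p);P=np.eye(3)-np.outer(d,d);A+=P;b+=P@o;L.append((o,P))
    x=np.linalg.solve(A,b); return x,[float(np.linalg.norm(P@(x-o))) for o,P in L]
def proj(c,X): return cv2.projectPoints(np.array(X,float).reshape(-1,3),c[1],c[2],c[0],None)[0].reshape(-1,2)
def tool(target,s=None):
    s=s or arm.read_state(); return R.from_quat(s["ee_rot"]).inv().apply(np.array(target)-s["position"])
E
python3 - <<'E'
from h import *
np.set_printoptions(precision=3,suppress=True)
s=arm.read_state()
print(s["position"],s["ee_rot"],R.from_quat(s["ee_rot"]).as_matrix())
for n in("scene","top"):
    im=arm.get_image(n);cv2.imwrite(f"pics/{n}0.png",im);c=cal(n);print(n,c[0][0,0],ray(c,(320,200)))
E
```

```text
bench.py
jog.py
pics
[ 167.663 -601.514  247.235] [-0.135  0.991  0.001 -0.   ] [[-0.963 -0.268 -0.001]
 [-0.268  0.963  0.002]
 [ 0.     0.002 -1.   ]]
scene 406.99898818720175 (array([ 278.743, -289.995,  905.118]), array([ 0.333,  0.328, -0.884]))
top 413.3761893909066 (array([ 457.483,   12.06 , 1298.86 ]), array([ 0.114,  0.011, -0.993]))
```

View pics/scene0.png

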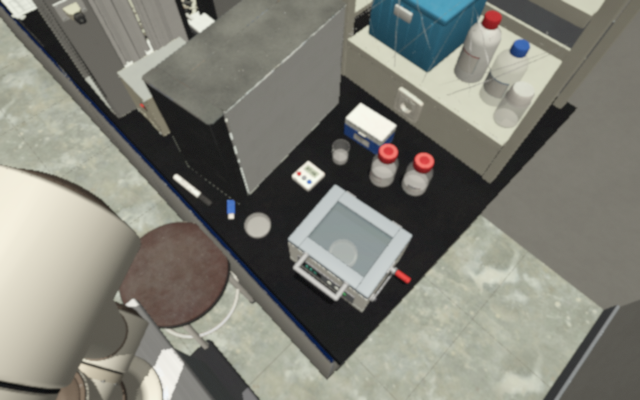

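View pics/top0.png

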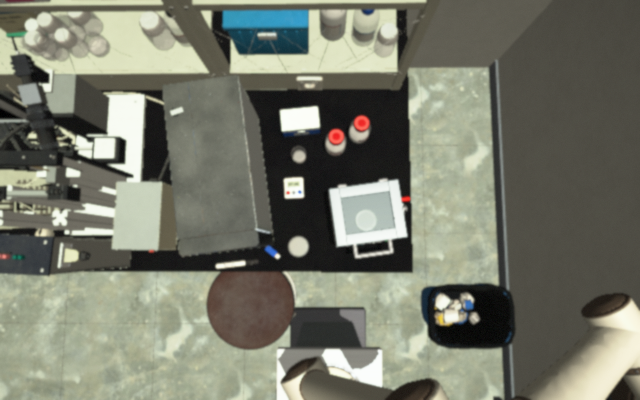

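The scene view shows the incubator with its bar near (321,281), the red peg near (402,276) and the dish near (257,225). In the top view they are at (374,251), (406,200) and (298,246). I'll enlarge these next.

Run:
```python
from h import *
a=cv2.imread("pics/scene0.png")[180:310,235:415];b=cv2.imread("pics/top0.png")[170:265,280:420]
a=cv2.resize(a,None,fx=4,fy=4,interpolation=cv2.INTER_CUBIC)[:, :]
a=cv2.imread("pics/scene0.png")[180:310,235:415]
A=cv2.resize(a,(720,520),interpolation=cv2.INTER_CUBIC)
B=cv2.resize(b,(700,475),interpolation=cv2.INTER_CUBIC)
cv2.imwrite("pics/c1.png",A);cv2.imwrite("pics/c2.png",B)
```

```text
(no output)
```

View pics/c1.png

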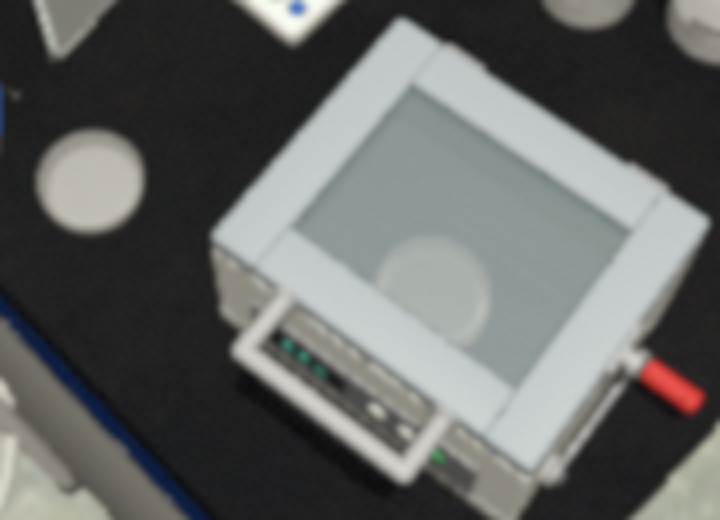

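View pics/c2.png

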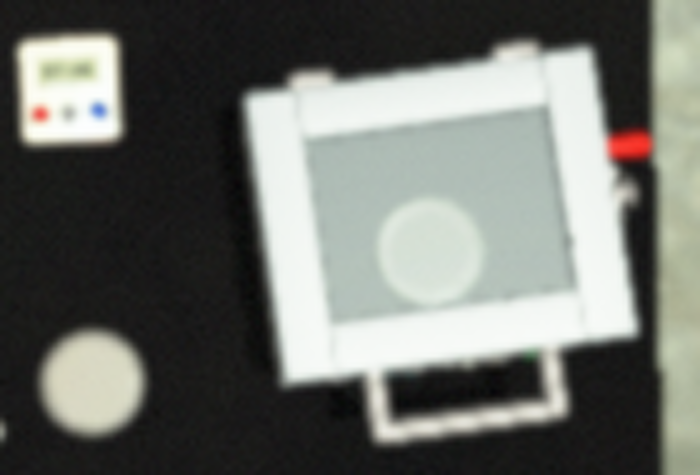

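The crops show the lid corners, bar corners, peg and the dish rims, and all can be matched between the two views.

Run:
```python
from h import *
np.set_printoptions(precision=1,suppress=True)
S=cal("scene");T=cal("top")
s=lambda u,v:(235+(u+.5)/4-.5,180+(v+.5)/4-.5)
t=lambda u,v:(280+(u+.5)/5-.5,170+(v+.5)/5-.5)
P={}
for n,a,b in [("FL",(213,237),(285,384)),("BL",(403,18),(245,95)),("BR",(708,220),(592,46)),("FR",(525,471),(637,333)),
 ("barL",(240,350),(383,435)),("barR",(403,477),(562,409)),("pegtip",(696,402),(651,145)),
 ("dish",(91,180),(93,383)),("pile",(435,294),(431,251)),("pegroot",(648,366),(611,148))]:
    P[n],e=tri((S,s(*a)),(T,t(*b)));print(n,P[n],np.array(e), "top@z15" if n=="dish" else "",atz(T,t(*b),15) if n=="dish" else "",atz(S,s(*a),15) if n=="dish" else "")
    if n=="pile": print(atz(T,t(*b),70),atz(S,s(*a),70))
d=P["FL"]-P["FR"];print("yaw",np.arctan2(-d[0],d[1]),np.linalg.norm(d)); d=P["BL"]-P["BR"];print(np.arctan2(-d[0],d[1]));d=P["barL"]-P["barR"];print(np.arctan2(-d[0],d[1]),np.linalg.norm(d))
d=P["BL"]-P["FL"];print(np.arctan2(d[1],d[0]),np.linalg.norm(d))
print((P["barL"]+P["barR"])/2)
```

```text
FL [460.1 -21.4 130.9] [0.1 0.1]   
BL [623.4   1.3 129.6] [0.9 0.9]   
BR [ 649.4 -194.6  134. ] [2.9 2.9]   
FR [ 486.4 -216.1  136.3] [2.9 2.9]   
barL [430.6 -75.4 129.7] [1.5 1.5]   
barR [ 444.6 -175.7  126.4] [2.2 2.2]   
pegtip [ 603.9 -246.    44.3] [1.9 1.9]   
dish [459.8  94.1  20.2] [1.3 1.3] top@z15 [460.9  93.8  15. ] [459.7  97.   15. ]
pile [ 538.2 -109.6   71.4] [0.8 0.8]   
[ 538.9 -110.2   70. ] [ 538.  -108.8   70. ]
pegroot [ 598.6 -217.5   56.1] [4.7 4.7]   
yaw 0.1343206088977913 196.55230970985923
0.13193293346752766
0.1390321209507516 101.31775981149453
0.13807950291693014 164.87479352954412
[ 437.6 -125.6  128. ]
```

Measured: yaw ≈ 0.136, incubator centre (554.8, −107.7), hinge ≈ (636.5, −96.5), bar ≈ (438, −124.5) at about 122 high. These agree with the sizes given. The dish is at (460.3, 95) and the pile at about (538.5, −109.5). Next, move above the bar.

```bash
python3 jog.py '[{"tx": -389, "ty": 387, "tz": 5, "rz": -1.435}, {"tx": -389, "ty": 387, "tz": 5, "rz": -1.435}, {"tx": -389, "ty": 387, "tz": 5, "rz": -1.435}, {"tx": -389, "ty": 387, "tz": 5, "rz": -1.435}, {"tx": -389, "ty": 387, "tz": 5, "rz": -1.435}, {"tx": -389, "ty": 387, "tz": 5, "rz": -1.435}, {"tx": -389, "ty": 387, "tz": 5, "rz": -1.435}, {"tx": -389, "ty": 387, "tz": 5, "rz": -1.435}, {"tx": -389, "ty": 387, "tz": 5, "rz": -1.435}, {"tx": -389, "ty": 387, "tz": 5, "rz": -1.435}]' 40; python3 jog.py '[{}, {}]'
python3 - <<'E'
from h import *
np.set_printoptions(precision=3,suppress=True)
s=arm.read_state();print(s["joints"],R.from_quat(s["ee_rot"]).as_matrix(),s["position"])
E
```

```text
clock: 1.1
position: [414.9, -165.2, 243.8]
ee_rot: [0.755, -0.656, 0.0, -0.0]
contact_force: [1.5, -1.1, 0.5]
gripper_width: 40.2
grasp_force: 0.0
clock: 1.3
position: [414.7, -166.1, 243.4]
ee_rot: [0.754, -0.656, -0.0, 0.0]
contact_force: [0.0, -0.9, -0.8]
gripper_width: 40.2
grasp_force: 0.0
[-0.015  0.081 -0.411 -0.    -1.079  0.154] [[ 0.138 -0.99  -0.001]
 [-0.99  -0.138  0.   ]
 [-0.     0.001 -1.   ]] [ 414.708 -166.07   243.415]
```

```bash
cat >> h.py <<'E'
def snap(name):
    import pickle; c=cal("wrist"); im=arm.get_image("wrist"); cv2.imwrite(f"pics/{name}.png",im); pickle.dump(c,open(f"pics/{name}.pkl","wb"))
def load(name):
    import pickle; return pickle.load(open(f"pics/{name}.pkl","rb"))
E
python3 -c "
from h import *
snap('w1')"
python3 jog.py '[{"tx": -19, "ty": -14}, {"tx": -38, "ty": -29}, {"tx": -38, "ty": -29}]'
python3 -c "
from h import *
snap('w2')
a=cv2.imread('pics/w1.png');b=cv2.imread('pics/w2.png')
cv2.imwrite('pics/w12.png',cv2.resize(np.vstack([a,b]),None,fx=.75,fy=.75,interpolation=cv2.INTER_AREA))"
```

```text
clock: 1.65
position: [438.5, -125.9, 243.6]
ee_rot: [0.753, -0.658, 0.0, -0.0]
contact_force: [0.4, -0.9, 0.8]
gripper_width: 40.4
grasp_force: 0.0
```

View pics/w12.png

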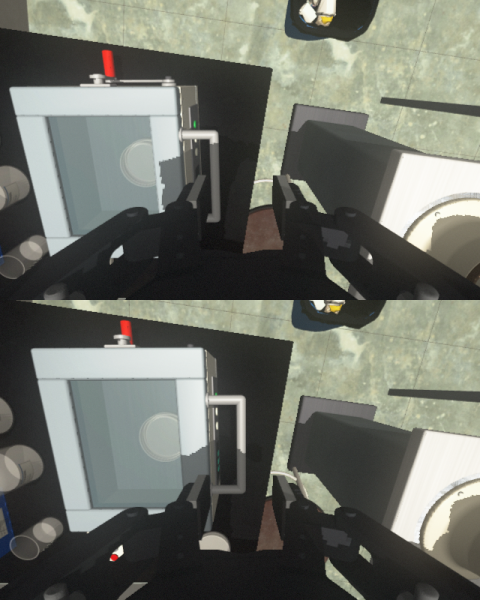

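The two wrist views show the bar at x≈216 from rows 133 to 219, and at x≈242 from rows 99 to 191 (at 0.75 scale).

Run:
```python
from h import *
np.set_printoptions(precision=1,suppress=True)
a,b=load('w1'),load('w2');f=lambda u,v:(u/.75,v/.75)
for n,p,q in[("R",(215,134),(241,99)),("L",(215,219),(241,191)),("pile",(146,163),(163,137)),("lidFR",(181,87),(206,49)),("lidBR",(10,88),(32,50))]:
    x,e=tri((a,f(*p)),(b,f(*q)));print(n,x,e,atz(b,f(*q),122),atz(a,f(*p),122))
```

```text
R [ 445.9 -174.   118.8] [0.5920805901838421, 0.5920805901837739] [ 446.4 -174.5  122. ] [ 445.1 -174.4  122. ]
L [433.1 -73.9 124.7] [0.6298055602025205, 0.6298055602024012] [432.4 -72.3 122. ] [433.7 -72.7 122. ]
pile [ 543.6 -104.5   53. ] [1.327149823936933, 1.3271498239368142] [ 523.9 -123.4  122. ] [ 516.9 -131.3  122. ]
lidFR [ 487.5 -217.9  113.3] [0.7676773037229789, 0.7676773037229636] [ 486.8 -217.3  122. ] [ 484.7 -218.   122. ]
lidBR [ 652.  -193.4  126.6] [0.3056666688249446, 0.30566666882490495] [ 655.4 -193.4  122. ] [ 656.6 -192.8  122. ]
```

Bar middle confirmed at (439.5, −124, 121). Now descend with the opening at 28 and pinch it.

```bash
python3 jog.py '[{"ty": -1, "tz": 30}, {"tx": -2, "ty": -1, "tz": 75}, {"tx": -2, "ty": -1, "tz": 105}, {"tx": -2, "ty": -1, "tz": 120}, {"tx": -2, "ty": -1, "tz": 125}, {"tx": -2, "ty": -1, "tz": 125}, {"tx": -2, "ty": -1, "tz": 125}]' 28; python3 jog.py '[{}, {}, {}, {}]' 0
```

```text
clock: 2.4
position: [439.4, -124.2, 119.7]
ee_rot: [0.753, -0.658, 0.001, -0.001]
contact_force: [-0.4, -0.4, -0.9]
gripper_width: 28.0
grasp_force: 0.0
clock: 2.8
position: [438.6, -123.8, 119.9]
ee_rot: [0.754, -0.657, 0.0, 0.0]
contact_force: [-3.9, -2.0, 5.9]
gripper_width: 7.7
grasp_force: 58.5
```

```bash
python3 jog.py '[{"ty": -1, "tz": -12}, {"ty": -4, "tz": -30}, {"ty": -12, "tz": -59}, {"ty": -24, "tz": -86}, {"ty": -41, "tz": -111}, {"ty": -61, "tz": -134}, {"ty": -84, "tz": -153}, {"ty": -109, "tz": -168}, {"ty": -125, "tz": -175}, {"ty": -137, "tz": -180}]'
```

```text
clock: 3.8
position: [573.9, -104.9, 302.7]
ee_rot: [0.754, -0.657, 0.0, 0.001]
contact_force: [-6.8, 1.6, 9.1]
gripper_width: 7.7
grasp_force: 61.5
```

```bash
python3 jog.py '[{"ty": -15, "tz": -4}, {"ty": -29, "tz": -7}, {"ty": -40, "tz": -9}, {"ty": -49, "tz": -10}, {"ty": -56, "tz": -10}, {"ty": -60, "tz": -10}, {"ty": -60, "tz": -10}]'
python3 - <<'E'
from h import *
im=arm.get_image("scene");cv2.imwrite("pics/s1.png",im[120:320,220:460]);
c=cal("scene");o=np.array([554.8,-107.7,0]);ex=np.array([.991,.135,0]);ey=np.array([-.135,.991,0]);z=np.array([0,0,1])
for n,p in(("locked",(4,-144,140)),("straight",(10,-144,130)),("unl",(27,-144,111))):print(n,proj(c,o+ex*p[0]+ey*p[1]+z*p[2]))
h=cv2.inRange(cv2.cvtColor(im,cv2.COLOR_BGR2HSV),(0,180,100),(6,255,255))|cv2.inRange(cv2.cvtColor(im,cv2.COLOR_BGR2HSV),(174,180,100),(180,255,255))
h[:200]=0;ys,xs=np.nonzero(h);print(len(xs),xs.mean(),ys.mean(),xs.min(),xs.max(),ys.min(),ys.max())
E
```

```text
clock: 4.5
position: [634.0, -96.5, 311.4]
ee_rot: [0.754, -0.657, 0.001, -0.0]
contact_force: [-2.4, 1.5, 6.6]
gripper_width: 7.6
grasp_force: 63.7
locked [[412.56084348 276.03684354]]
straight [[413.1075823  275.23025852]]
unl [[415.56195359 271.63106394]]
54 407.037037037037 268.48148148148147 400 415 262 275
```

```bash
python3 jog.py '[{}, {}, {}, {}]' 30; python3 jog.py '[{"tz": -30}, {"tz": -70}, {"ty": 60, "tz": -80}, {"ty": 110, "tz": -80}, {"ty": 140, "tz": -80}, {"ty": 140, "tz": -80}]'
cat > peg.py <<'E'
from h import *
np.set_printoptions(precision=1,suppress=True)
o=np.array([554.8,-107.7,0]);ex=np.array([.991,.135,0]);ey=np.array([-.135,.991,0]);z=np.array([0,0,1])
def red(im):
    h=cv2.cvtColor(im,cv2.COLOR_BGR2HSV);m=cv2.inRange(h,(0,170,90),(6,255,255))|cv2.inRange(h,(174,170,90),(180,255,255))
    return m
P=[]
for n,sl in(("scene",(230,320,370,460)),("top",(180,240,385,425))):
    im=arm.get_image(n);cv2.imwrite(f"pics/last_{n}.png",im);m=red(im);k=np.zeros_like(m);k[sl[0]:sl[1],sl[2]:sl[3]]=m[sl[0]:sl[1],sl[2]:sl[3]]
    ys,xs=np.nonzero(k);P.append((cal(n),(xs.mean(),ys.mean())));print(n,len(xs),P[-1][1])
    for a in(.95,.88,.73,.5,.2):
        print(a,proj(cal(n),o+ex*(-57.5+97*np.cos(a))-ey*130+z*(65+97*np.sin(a))).ravel())
x,e=tri(*P);d=x-o;print("peg",x,e,"inc",d@ex,d@ey,x[2])
E
python3 peg.py
```

```text
clock: 4.95
position: [634.0, -96.8, 308.4]
ee_rot: [0.753, -0.657, -0.0, 0.0]
contact_force: [0.6, 0.2, 0.3]
gripper_width: 30.3
grasp_force: 0.0
clock: 5.55
position: [491.2, -116.5, 390.6]
ee_rot: [0.753, -0.658, 0.001, -0.001]
contact_force: [-0.4, -0.7, 0.5]
gripper_width: 30.0
grasp_force: 0.0
scene 83 (np.float64(406.8433734939759), np.float64(269.89156626506025))
0.95 [405.4 273.1]
0.88 [406.4 271.6]
0.73 [408.3 269.2]
0.5 [409.8 267.2]
0.2 [409.7 267.8]
top 0 (np.float64(nan), np.float64(nan))
0.95 [413.5 206.5]
0.88 [412.9 204.8]
0.73 [411.6 201.5]
0.5 [409.6 197.8]
0.2 [407.1 195.6]
peg [nan nan nan] [nan, nan] inc nan nan nanpeg.py:10: RuntimeWarning: Mean of empty slice.
  ys,xs=np.nonzero(k);P.append((cal(n),(xs.mean(),ys.mean())));print(n,len(xs),P[-1][1])
  ret = ret.dtype.type(ret / rcount)
```

```bash
python3 jog.py '[{"tx": -40, "tz": 20, "rz": 0.15}, {"tx": -80, "tz": 40, "rz": 0.3}, {"tx": -120, "tz": 60, "rz": 0.45}, {"tx": -150, "tz": 80, "rz": 0.6}, {"tx": -180, "tz": 100, "rz": 0.75}, {"tx": -214, "tz": 120, "rz": 0.9}, {"tx": -214, "ty": 1, "tz": 150, "rz": 1.05}, {"tx": -214, "ty": 1, "tz": 150, "rz": 1.2}, {"tx": -214, "ty": 1, "tz": 150, "rz": 1.35}, {"tx": -214, "ty": 1, "tz": 150, "rz": 1.5}]' 74; python3 jog.py '[{"rz": 0.07}, {"rz": 0.07}]'; python3 peg.py; python3 -c "
from h import *
s=arm.read_state();print(s['joints'],s['position'],R.from_quat(s['ee_rot']).as_matrix());snap('w3')"
```

```text
clock: 6.65
position: [466.4, 97.1, 237.6]
ee_rot: [-0.121, 0.993, -0.0, -0.001]
contact_force: [-0.7, -0.2, 1.5]
gripper_width: 73.9
grasp_force: 0.0
clock: 6.85
position: [466.3, 96.9, 237.9]
ee_rot: [-0.089, 0.996, -0.0, -0.001]
contact_force: [0.5, 0.2, -0.3]
gripper_width: 73.3
grasp_force: 0.0
scene 111 (np.float64(406.56756756756755), np.float64(269.72072072072075))
0.95 [405.4 273.1]
0.88 [406.4 271.6]
0.73 [408.3 269.2]
0.5 [409.8 267.2]
0.2 [409.7 267.8]
top 35 (np.float64(411.77142857142854), np.float64(203.34285714285716))
0.95 [413.5 206.5]
0.88 [412.9 204.8]
0.73 [411.6 201.5]
0.5 [409.6 197.8]
0.2 [407.1 195.6]
peg [ 580.9 -233.4  136.9] [0.0012998921591173918, 0.0012998921592976339] inc 8.91877420708219 -128.12444198523892 136.87208702224055
[ 5.46852767e-01  1.38291697e-01 -3.59051739e-01  1.49089920e-05
 -1.07441512e+00 -1.93834015e+00] [466.02344778  96.61974593 238.1714709 ] [[-9.83965545e-01 -1.78356780e-01 -8.15087809e-04]
 [-1.78356406e-01  9.83965818e-01 -5.11559728e-04]
 [ 8.93258688e-04 -3.57981015e-04 -9.99999537e-01]]
```

Run:
```python
from h import *
import peg
a=cv2.resize(cv2.imread("pics/last_scene.png")[190:310,300:450],(500,400),interpolation=cv2.INTER_CUBIC)
w=cv2.imread("pics/w3.png");w=cv2.resize(w,(320,200),interpolation=cv2.INTER_AREA)
t=cv2.resize(cv2.imread("pics/last_top.png")[160:260,330:430],(300,300),interpolation=cv2.INTER_CUBIC)
c=np.zeros((600,800,3),np.uint8);c[:400,:500]=a;c[:300,500:]=t;c[400:,:320]=w;cv2.imwrite("pics/v5.png",c)
```

```text
scene 109 (np.float64(406.44954128440367), np.float64(269.55045871559633))
0.95 [405.4 273.1]
0.88 [406.4 271.6]
0.73 [408.3 269.2]
0.5 [409.8 267.2]
0.2 [409.7 267.8]
top 36 (np.float64(411.77777777777777), np.float64(203.30555555555554))
0.95 [413.5 206.5]
0.88 [412.9 204.8]
0.73 [411.6 201.5]
0.5 [409.6 197.8]
0.2 [407.1 195.6]
peg [ 580.9 -233.2  137.6] [0.1421184888448775, 0.1421184888449556] inc 8.880657402503065 -127.88257569960739 137.5863515119889
```

View pics/v5.png

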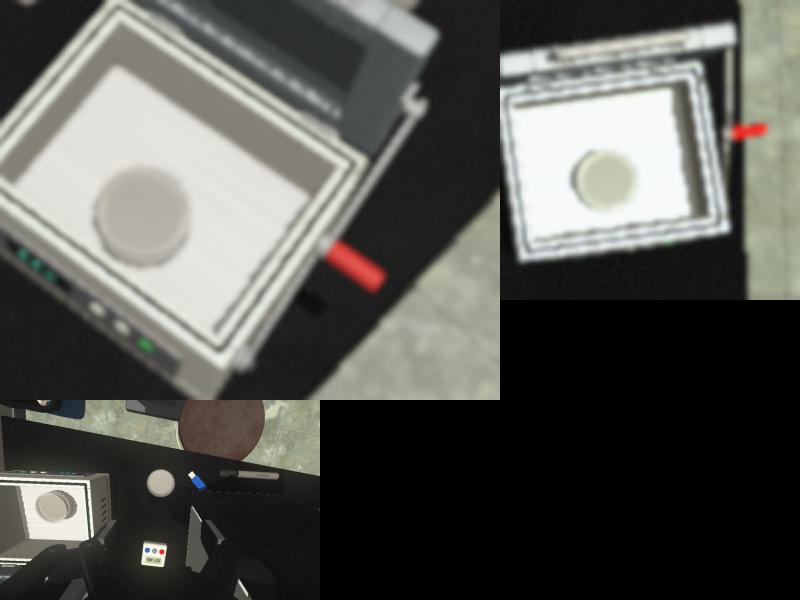

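```bash
sed -i 's/^P=\[\]/if __name__!="__main__": raise SystemExit\nP=[]/' peg.py
python3 - <<'E'
from h import *
np.set_printoptions(precision=2,suppress=True)
o=np.array([554.8,-107.7,0]);ex=np.array([.991,.135,0]);ey=np.array([-.135,.991,0]);z=np.array([0,0,1])
def red(im):
    h=cv2.cvtColor(im,cv2.COLOR_BGR2HSV);return cv2.inRange(h,(0,150,80),(7,255,255))|cv2.inRange(h,(173,150,80),(180,255,255))
for n in("scene","top"):
    c=cal(n)
    X=lambda a,y:proj(c,o+ex*(-57.5+97*np.cos(a))-ey*y+z*(65+97*np.sin(a)))[0]
    for f,aa in((n+"0",(-.39,)),("last_"+n,(.95,.88,.8,.766,.7))):
        im=cv2.imread(f"pics/{f}.png");m=red(im);k=np.zeros_like(m);sl=(230,320,370,460) if n=="scene" else (180,240,385,425)
        k[sl[0]:sl[1],sl[2]:sl[3]]=m[sl[0]:sl[1],sl[2]:sl[3]];ys,xs=np.nonzero(k)
        pts=np.c_[xs,ys].astype(float);cc=pts.mean(0);u=np.linalg.svd(pts-cc)[2][0];u*=np.sign(u[0]);t=(pts-cc)@u
        print(f,len(xs),"mean",cc,"tip",cc+u*t.max(),"axis",u)
        for a in aa: print(a,X(a,130),"tip",X(a,147),"axis",(X(a,147)-X(a,113))/np.linalg.norm(X(a,147)-X(a,113)))
E
```

```text
scene0 122 mean [402.89 276.41] tip [409.78 281.31] axis [0.82 0.58]
-0.39 [403.3  277.77] tip [409.88 282.4 ] axis [0.82 0.58]
last_scene 147 mean [406.84 269.71] tip [414.4  274.88] axis [0.83 0.56]
0.95 [405.38 273.1 ] tip [412.93 278.39] axis [0.82 0.57]
0.88 [406.44 271.64] tip [413.95 276.88] axis [0.82 0.57]
0.8 [407.49 270.22] tip [414.94 275.4 ] axis [0.82 0.57]
0.766 [407.88 269.69] tip [415.31 274.85] axis [0.82 0.57]
0.7 [408.55 268.8 ] tip [415.93 273.92] axis [0.82 0.57]
top0 45 mean [405.58 198.44] tip [409.19 198.12] axis [ 1.   -0.09]
-0.39 [403.8  199.55] tip [409.26 198.8 ] axis [ 0.99 -0.13]
last_top 42 mean [412.   203.29] tip [418.06 202.39] axis [ 0.99 -0.15]
0.95 [413.55 206.5 ] tip [419.57 205.69] axis [ 0.99 -0.13]
0.88 [412.92 204.76] tip [418.92 203.94] axis [ 0.99 -0.13]
0.8 [412.21 202.93] tip [418.17 202.12] axis [ 0.99 -0.13]
0.766 [411.9  202.21] tip [417.86 201.4 ] axis [ 0.99 -0.13]
0.7 [411.31 200.91] tip [417.24 200.1 ] axis [ 0.99 -0.13]
```

```bash
cat > dish.py <<'E'
from h import *
def seg(f,px,r=60,thr=70):
    g=cv2.cvtColor(cv2.imread(f"pics/{f}.png"),cv2.COLOR_BGR2GRAY);m=(g>thr).astype(np.uint8)
    n,l,st,ce=cv2.connectedComponentsWithStats(m);i=l[int(px[1]),int(px[0])]
    c=max(cv2.findContours((l==i).astype(np.uint8),cv2.RETR_EXTERNAL,cv2.CHAIN_APPROX_NONE)[0],key=len)
    return cv2.fitEllipse(c),st[i],c
E
python3 - <<'E'
from dish import *
np.set_printoptions(precision=1,suppress=True)
e,st,c=seg("w3",(322,166));print(e,st);C=load("w3")
for z in(15,8):print(atz(C,e[0],z))
P=np.array([atz(C,p,12) for p in c[:,0,:].astype(float)]);print((P.min(0)+P.max(0))/2,P.max(0)-P.min(0))
T=cal("top");g=cv2.imread("pics/top0.png");cv2.imwrite("pics/t0.png",g)
e2,st2,_=seg("t0",(298,246));print(e2,st2,atz(T,e2[0],15));print(tri((C,e[0]),(T,e2[0])))
for p in((380,146),(394,164),(408,180)):print("usb",atz(C,p,8))
print("cam",ray(C,(320,200)))
E
```

```text
((321.2381286621094, 165.72189331054688), (55.48769760131836, 55.94581985473633), 91.4690933227539) [ 293  138   57   57 2517]
[460.4  96.4  15. ]
[461.6  96.6   8. ]
[461.6  96.8  12. ] [63.9 63.8  0. ]
((298.0, 246.09910583496094), (20.801450729370117, 21.184982299804688), 0.0) [288 236  21  22 376] [461.2  94.4  15. ]
(array([461.4,  95.8,   7.6]), [0.8800280580264832, 0.8800280580264783])
usb [427.8 157.4   8. ]
usb [444.8 177.7   8. ]
usb [460. 198.   8.]
cam (array([403.3,  85.7, 365.6]), array([ 0.3,  0. , -1. ]))
```

```bash
python3 jog.py '[{"tx": 2, "tz": 40}, {"tx": 5, "tz": 80}, {"tx": 5, "tz": 110}, {"tx": 5, "tz": 118}, {"tx": 5, "tz": 118}]'
python3 - <<'E'
from dish import *
np.set_printoptions(precision=1,suppress=True)
snap("w4");C=load("w4");p=proj(C,[461,96.3,15])[0];print(p)
e,st,c=seg("w4",p);print(e,st);P=np.array([atz(C,q,13) for q in c[:,0,:].astype(float)]);print((P.min(0)+P.max(0))/2,P.max(0)-P.min(0))
e3,_,_=seg("w3",(322,166));print(tri((C,e[0]),(load("w3"),e3[0])));s=arm.read_state();print(s["position"])
E
```

```text
clock: 7.6
position: [460.4, 95.1, 120.2]
ee_rot: [-0.089, 0.996, -0.001, -0.001]
contact_force: [-0.0, 0.3, 0.3]
gripper_width: 74.2
grasp_force: 0.0
[321.8 199.6]
((321.9773254394531, 198.63943481445312), (81.88538360595703, 83.15018463134766), 92.2104263305664) [ 280  157   85   84 5464]
[461.8  96.7  13. ] [65.7 64.6  0. ]
(array([460.8,  96.4,  12.8]), [0.044322608727605954, 0.044322608727606044])
[461.3  95.6 121.4]
```

```bash
python3 jog.py '[{"ty": 1, "tz": 40}, {"ty": 1, "tz": 75}, {"ty": 1, "tz": 92}, {"ty": 1, "tz": 100}, {"ty": 1, "tz": 101}, {"ty": 1, "tz": 101}, {"ty": 1, "tz": 101}]'; python3 jog.py '[{}, {}, {}, {}]' 50
```

```text
clock: 8.35
position: [461.1, 96.7, 21.0]
ee_rot: [-0.089, 0.996, 0.001, 0.001]
contact_force: [0.4, -0.1, 0.3]
gripper_width: 74.1
grasp_force: 0.0
clock: 8.75
position: [461.1, 96.7, 21.7]
ee_rot: [-0.089, 0.996, 0.0, 0.001]
contact_force: [-2.0, -0.8, 9.1]
gripper_width: 59.2
grasp_force: 62.3
```

```bash
python3 jog.py '[{"tz": -10}, {"tz": -40}, {"tz": -80}, {"tz": -120}, {"tz": -160}, {"tx": -20, "ty": -40, "tz": -179}, {"tx": -40, "ty": -85, "tz": -179}, {"tx": -57, "ty": -129, "tz": -179}, {"tx": -57, "ty": -129, "tz": -179}]'
python3 - <<'E'
from h import *
snap("w5")
for n in("scene","top"):cv2.imwrite(f"pics/p_{n}.png",arm.get_image(n))
c=np.zeros((600,800,3),np.uint8);c[:400,:640]=cv2.imread("pics/w5.png")
a=cv2.imread("pics/p_scene.png");c[400:600,:400]=cv2.resize(a[200:280,290:450],(400,200),interpolation=cv2.INTER_CUBIC)
b=cv2.imread("pics/p_top.png");c[400:600,400:]=cv2.resize(b[180:260,270:430],(400,200),interpolation=cv2.INTER_CUBIC)
cv2.imwrite("pics/v6.png",c);print(arm.read_state()["position"])
E
```

```text
clock: 9.65
position: [541.6, -24.3, 199.8]
ee_rot: [-0.086, 0.996, -0.0, 0.001]
contact_force: [0.0, 0.6, -0.3]
gripper_width: 59.4
grasp_force: 64.6
[538.94925191 -20.77862061 199.16860808]
```

View pics/v6.png

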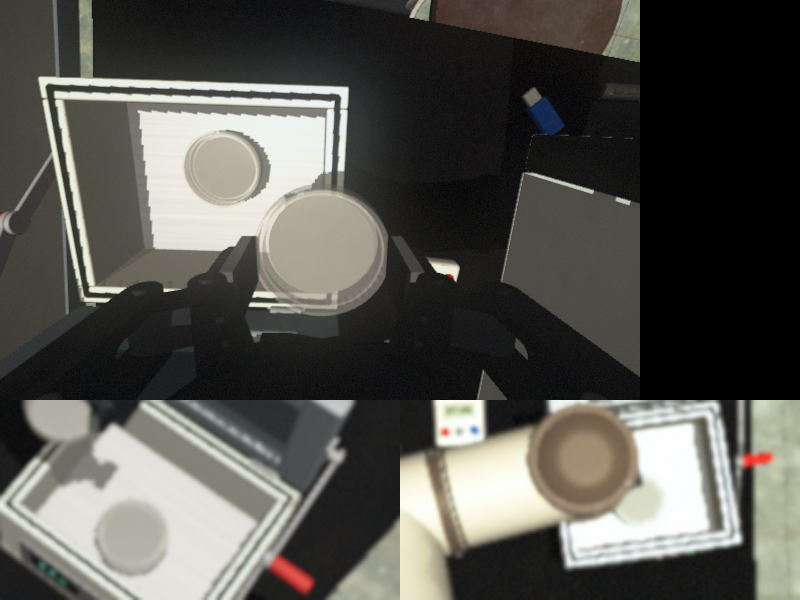

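The held dish sits flat in the fingers, centred at about (322,245). The pile top is at about (222,168). I'll fit the pile's rings numerically and check the overlay.

Run:
```python
from h import *
from scipy.ndimage import map_coordinates
import itertools
np.set_printoptions(precision=2,suppress=True)
th=np.linspace(0,2*np.pi,180,endpoint=False)
def ring(x,y,z,r=31.5):return np.c_[x+r*np.cos(th),y+r*np.sin(th),np.full_like(th,z)]
V=[("w5",load("w5")),("p_scene",cal("scene")),("last_scene",cal("scene")),("last_top",cal("top"))]
for n,c in V:
    g=cv2.GaussianBlur(cv2.cvtColor(cv2.imread(f"pics/{n}.png"),cv2.COLOR_BGR2GRAY).astype(np.float32),(0,0),.8)
    G=np.hypot(cv2.Sobel(g,5,1,0),cv2.Sobel(g,5,0,1));G=np.minimum(G,np.percentile(G,97))
    best=[]
    for x,y in itertools.product(np.arange(528,552,.5),np.arange(-122,-96,.5)):
        sc=0
        for z in(70,):
            p=proj(c,ring(x,y,z));sc+=map_coordinates(G,[p[:,1],p[:,0]],order=1).mean()
        best.append((sc,x,y))
    best.sort(reverse=True);print(n,np.array(best[:4]),np.average(np.array(best[:25]),axis=0))
c=load("w5");im=cv2.imread("pics/w5.png")
# held dish fit: unknown x,y,z top
g=cv2.GaussianBlur(cv2.cvtColor(im,cv2.COLOR_BGR2GRAY).astype(np.float32),(0,0),.8);G=np.hypot(cv2.Sobel(g,5,1,0),cv2.Sobel(g,5,0,1));G=np.minimum(G,np.percentile(G,97))
tp=arm.read_state()["position"];best=[]
for z in np.arange(-20,4,2.):
  for x,y in itertools.product(np.arange(-8,8.1,1),np.arange(-8,8.1,1)):
    p=proj(c,ring(tp[0]+x,tp[1]+y,tp[2]+z));best.append((map_coordinates(G,[p[:,1],p[:,0]],order=1).mean(),x,y,z))
best.sort(reverse=True);print(np.array(best[:8]),tp)
```

```text
w5 [[ 116.14  536.5  -100.  ]
 [ 115.71  536.   -100.  ]
 [ 114.99  536.   -100.5 ]
 [ 113.02  538.   -107.5 ]] [ 109.8   537.22 -103.64]
p_scene [[  98.97  531.   -111.  ]
 [  98.91  531.5  -111.  ]
 [  98.6   531.   -110.5 ]
 [  98.55  531.5  -110.5 ]] [  96.58  531.36 -110.76]
last_scene [[  99.01  531.   -111.  ]
 [  98.95  531.5  -111.  ]
 [  98.68  531.   -110.5 ]
 [  98.64  531.5  -110.5 ]] [  96.64  531.36 -110.76]
last_top [[ 116.96  540.   -103.  ]
 [ 116.72  540.   -103.5 ]
 [ 116.6   539.5  -103.  ]
 [ 116.47  540.5  -103.  ]] [ 114.91  540.   -103.04]
[[110.05   3.    -3.    -6.  ]
 [108.26   4.    -2.    -8.  ]
 [107.91   3.    -2.    -6.  ]
 [106.77   6.    -2.   -10.  ]
 [106.29   8.    -2.   -12.  ]
 [106.22   5.    -3.    -8.  ]
 [104.68   7.    -2.   -10.  ]
 [104.44   2.    -3.    -4.  ]] [538.95 -20.78 199.17]
```

Run:
```python
from h import *
th=np.linspace(0,2*np.pi,240)
c0=np.zeros((600,800,3),np.uint8)
def tile(f,c,x0,y0,k,xy,r0,w,h):
    im=cv2.imread(f"pics/{f}.png")[y0:y0+h,x0:x0+w];im=cv2.resize(im,(w*k,h*k),interpolation=cv2.INTER_CUBIC)
    if r0:
      for z,col in((70,(0,0,255)),(59,(0,200,0)),(40,(255,0,0))):
        p=proj(c,np.c_[xy[0]+(31.5 if z>58 else 31)*np.cos(th),xy[1]+31.5*np.sin(th),0*th+z]);p=((p-[x0,y0]+.5)*k-.5)
        for q in p: cv2.circle(im,tuple(int(round(v)) for v in q),0,col,-1)
    return im
W=load("w5");S=cal("scene")
xy=(538,-108)
c0[:300,:390]=tile("w5",W,170,115,3,xy,0,130,100);c0[:300,400:790]=tile("w5",W,170,115,3,xy,1,130,100)
c0[300:600,:390]=tile("last_scene",S,320,235,6,xy,0,65,50);c0[300:600,400:790]=tile("last_scene",S,320,235,6,xy,1,65,50)
cv2.imwrite("pics/v7.png",c0)
```

```text
(no output)
```

View pics/v7.png

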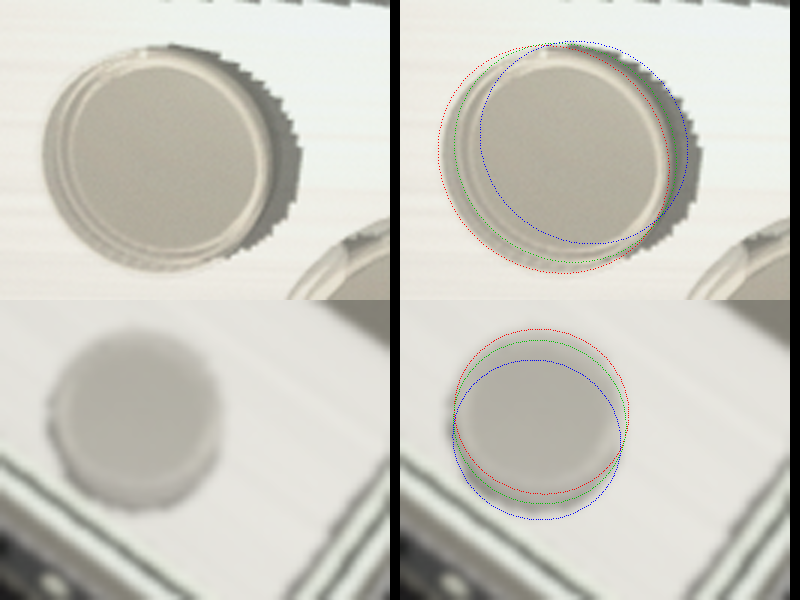

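The overlay puts the top rim at about (538, −107.2); the wrist ring needs a shift of about 1 mm in +y. Next I average the pose and work out the move.

```bash
cat > go.py <<'E'
import sys
from h import *
np.set_printoptions(precision=1,suppress=True)
s=arm.read_state();p=np.array(s["position"]);print(p,s["contact_force"],"tool d:",tool([float(v) for v in sys.argv[1:4]],s))
E
python3 jog.py '[{}, {}]'; python3 go.py 538 -107.3 93;python3 go.py 538 -107.3 93
```

```text
clock: 10.0
position: [538.8, -19.6, 199.1]
ee_rot: [-0.09, 0.996, 0.0, 0.0]
contact_force: [-0.5, -0.3, -0.8]
gripper_width: 59.3
grasp_force: 64.6
[538.8 -19.6 199.1] [-0.5 -0.3 -0.8] tool d: [ 16.4 -86.1 106.1]
[538.8 -19.6 199.1] [-0.5 -0.3 -0.8] tool d: [ 16.4 -86.1 106.1]
```

```bash
python3 jog.py '[{"tx": 8, "ty": -43}, {"tx": 16, "ty": -80}, {"tx": 16, "ty": -86, "tz": 20}, {"tx": 16, "ty": -86, "tz": 55}, {"tx": 16, "ty": -86, "tz": 80}, {"tx": 16, "ty": -86, "tz": 90}, {"tx": 16, "ty": -86, "tz": 90}, {"tx": 16, "ty": -86, "tz": 90}]'; for i in 1 2 3; do python3 jog.py '[{}]' | sed -n 1,2p; done; python3 go.py 538 -107.3 92
```

```text
clock: 10.8
position: [539.6, -107.7, 109.9]
ee_rot: [-0.089, 0.996, -0.0, 0.001]
contact_force: [0.7, -0.1, -0.4]
gripper_width: 59.4
grasp_force: 64.7
clock: 10.9
position: [539.7, -107.8, 110.4]
clock: 11.0
position: [539.4, -107.9, 110.1]
clock: 11.1
position: [539.0, -108.1, 109.6]
[ 539.  -108.1  109.6] [ 0.  -0.  -0.5] tool d: [ 0.9  0.9 17.6]
```

```bash
python3 jog.py '[{"tx": 1, "ty": 1, "tz": 8}, {"tx": 1, "ty": 1, "tz": 14}, {"tx": 1, "ty": 1, "tz": 17}, {"tx": 1, "ty": 1, "tz": 17}, {"tx": 1, "ty": 1, "tz": 17}]'; python3 jog.py '[{"tz": 1}, {"tz": 1}, {"tz": 1}]'
```

```text
clock: 11.6
position: [537.2, -107.4, 92.4]
ee_rot: [-0.089, 0.996, -0.0, -0.0]
contact_force: [-1.4, 1.0, 6.6]
gripper_width: 59.0
grasp_force: 65.5
clock: 11.9
position: [537.2, -107.4, 92.3]
ee_rot: [-0.089, 0.996, -0.0, -0.0]
contact_force: [-4.7, 1.9, 12.2]
gripper_width: 58.8
grasp_force: 66.2
```

```bash
python3 jog.py '[{"tz": -1}, {"tz": -1.5}, {"tz": -1.5}]'; python3 jog.py '[{}, {}, {}, {}]' 74; python3 jog.py '[{"tz": -5}, {"tz": -20}, {"tz": -50}, {"tz": -90}, {"tz": -120}, {"tz": -120}, {"tz": -120}]'
python3 - <<'E'
from h import *
snap("w6");W=load("w6");im=cv2.imread("pics/w6.png")
for n in("scene","top"):cv2.imwrite(f"pics/q_{n}.png",arm.get_image(n))
p=proj(W,[538,-107.3,85])[0];x0,y0=int(p[0]-75),int(p[1]-75);print(p,x0,y0)
th=np.linspace(0,2*np.pi,240);a=cv2.resize(im[y0:y0+150,x0:x0+150],(600,600),interpolation=cv2.INTER_CUBIC)[:, :]
c0=np.zeros((600,800,3),np.uint8);c0[:,:600]=a
for z,col in((85,(0,0,255)),(70,(0,200,0))):
    q=(proj(W,np.c_[538+31.5*np.cos(th),-107.3+31.5*np.sin(th),0*th+z])-[x0,y0]+.5)*4
    for v in q:cv2.circle(c0,(int(v[0]),int(v[1])),0,col,-1)
s=cv2.imread("pics/q_scene.png");c0[:200,600:]=cv2.resize(s[235:285,320:370],(200,200),interpolation=cv2.INTER_CUBIC)
cv2.imwrite("pics/v8.png",c0)
E
```

```text
clock: 12.2
position: [537.3, -107.4, 92.4]
ee_rot: [-0.089, 0.996, -0.0, -0.0]
contact_force: [-0.9, 1.2, 5.7]
gripper_width: 58.9
grasp_force: 65.3
clock: 12.6
position: [537.3, -107.4, 91.9]
ee_rot: [-0.089, 0.996, 0.0, -0.0]
contact_force: [-0.5, 0.4, 0.4]
gripper_width: 73.7
grasp_force: 0.0
clock: 13.3
position: [537.4, -107.2, 213.1]
ee_rot: [-0.089, 0.996, 0.0, 0.001]
contact_force: [-1.1, 0.4, -0.3]
gripper_width: 74.0
grasp_force: 0.0
[320.04592948 191.32445654] 245 116
```

View pics/v8.png

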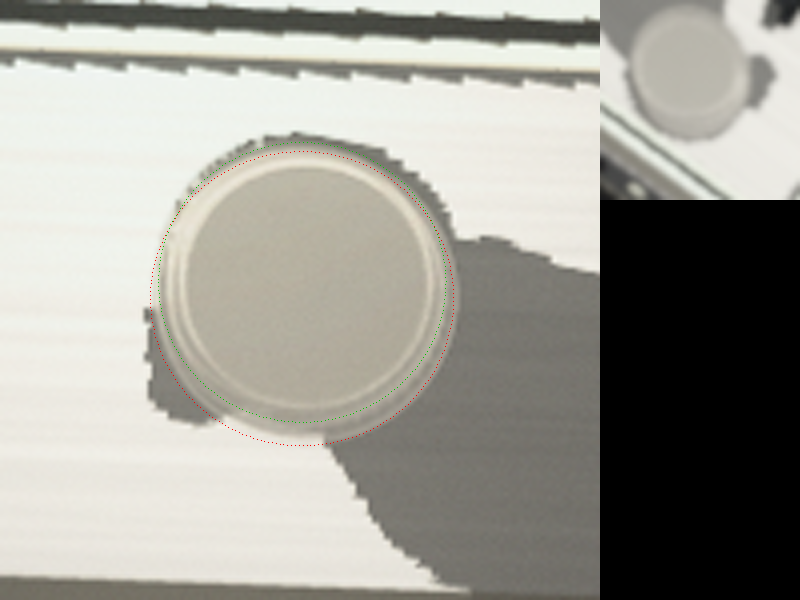

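The rims look concentric, the dish is about 1 mm from target and it is released. Next is the knee: closed fingers in front of the peg.

```bash
python3 jog.py '[{"tx": 10, "ty": -50}, {"tx": 20, "ty": -100, "rz": 0.04}, {"tx": 29, "ty": -146, "rz": 0.04}, {"tx": 29, "ty": -146, "tz": 20, "rz": 0.04}, {"tx": 29, "ty": -146, "tz": 50, "rz": 0.04}, {"tx": 29, "ty": -146, "tz": 70, "rz": 0.04}, {"tx": 29, "ty": -146, "tz": 73, "rz": 0.04}, {"tx": 29, "ty": -146, "tz": 73, "rz": 0.04}]' 0;  python3 - <<'E'
from h import *
import runpy
s=arm.read_state();print(s["position"],s["gripper_width"],R.from_quat(s["ee_rot"]).as_matrix()[:,0])
runpy.run_path("peg.py",run_name="__main__")
E
```

```text
clock: 14.25
position: [534.2, -256.2, 138.2]
ee_rot: [-0.069, 0.998, 0.0, -0.001]
contact_force: [-0.4, 0.1, 1.1]
gripper_width: 0.3
grasp_force: 0.0
[ 534.23972275 -256.15960672  138.15866787] 0.2776876951369158 [-0.99050806 -0.13742696  0.00275828]
scene 0 (np.float64(nan), np.float64(nan))
0.95 [405.4 273.1]
0.88 [406.4 271.6]
0.73 [408.3 269.2]
0.5 [409.8 267.2]
0.2 [409.7 267.8]
top 0 (np.float64(nan), np.float64(nan))
0.95 [413.5 206.5]
0.88 [412.9 204.8]
0.73 [411.6 201.5]
0.5 [409.6 197.8]
0.2 [407.1 195.6]
peg [nan nan nan] [nan, nan] inc nan nan nanpeg.py:11: RuntimeWarning: Mean of empty slice.
  ys,xs=np.nonzero(k);P.append((cal(n),(xs.mean(),ys.mean())));print(n,len(xs),P[-1][1])
  ret = ret.dtype.type(ret / rcount)
```

```bash
python3 jog.py '[{"tx": -15}, {"tx": -23}, {"tx": -28}, {"tx": -32, "tz": 3}, {"tx": -32, "tz": 3}]'; python3 jog.py '[{"tx": -4, "tz": 4}, {"tx": -4, "tz": 4}]'; python3 jog.py '[{"tx": -3, "tz": 4}, {"tx": -6, "tz": 8}, {"tx": -6, "tz": 8}]'
```

```text
clock: 14.85
position: [566.4, -251.6, 135.9]
ee_rot: [-0.069, 0.998, 0.0, -0.0]
contact_force: [-0.6, -0.3, -0.1]
gripper_width: -0.2
grasp_force: 0.0
clock: 15.05
position: [570.0, -251.1, 131.5]
ee_rot: [-0.069, 0.998, 0.0, -0.001]
contact_force: [-0.4, 0.3, -0.3]
gripper_width: 0.3
grasp_force: 0.4
clock: 15.35
position: [576.2, -250.3, 123.4]
ee_rot: [-0.069, 0.998, 0.0, -0.001]
contact_force: [-2.3, 1.2, -1.0]
gripper_width: 0.1
grasp_force: 0.6
```

```bash
python3 jog.py '[{"tx": -5, "tz": 4}, {"tx": -9, "tz": 8}, {"tx": -9, "tz": 8}]'; python3 jog.py '[{"tx": -5, "tz": 7}, {"tx": -8, "tz": 13}, {"tx": -8, "tz": 13}]';  python3 jog.py '[{"tx": -4, "tz": 7}, {"tx": -6, "tz": 12}, {"tx": -6, "tz": 12}]'
```

```text
clock: 15.65
position: [582.5, -249.3, 113.9]
ee_rot: [-0.068, 0.998, 0.001, -0.004]
contact_force: [-4.9, -2.5, -2.4]
gripper_width: 0.0
grasp_force: 2.5
clock: 15.95
position: [589.0, -248.2, 100.0]
ee_rot: [-0.068, 0.998, 0.001, -0.005]
contact_force: [-6.9, -2.5, -4.2]
gripper_width: 0.1
grasp_force: 3.2
clock: 16.25
position: [593.2, -247.4, 87.4]
ee_rot: [-0.068, 0.998, 0.002, -0.007]
contact_force: [-8.3, -4.0, -5.3]
gripper_width: -0.1
grasp_force: 4.3
```

```bash
python3 jog.py '[{"tx": 10}, {"tx": 35, "tz": -10}, {"tx": 60, "tz": -50}, {"tx": 60, "tz": -100}, {"tx": 60, "tz": -150}, {"tx": 60, "ty": 50, "tz": -190}, {"tx": 60, "ty": 100, "tz": -210}, {"tx": 60, "ty": 140, "tz": -210}, {"tx": 60, "ty": 140, "tz": -210}]'; python3 peg.py
python3 - <<'E'
from h import *
a=cv2.resize(cv2.imread("pics/last_scene.png")[170:310,280:460],(540,420),interpolation=cv2.INTER_CUBIC)
t=cv2.resize(cv2.imread("pics/last_top.png")[160:260,330:430],(250,250),interpolation=cv2.INTER_CUBIC)
c=np.zeros((420,800,3),np.uint8);c[:,:540]=a;c[:250,545:795]=t;cv2.imwrite("pics/v9.png",c)
E
```

```text
clock: 17.15
position: [521.3, -113.1, 304.6]
ee_rot: [-0.071, 0.997, 0.0, 0.004]
contact_force: [0.7, -0.9, 0.1]
gripper_width: -0.3
grasp_force: 0.0
scene 115 (np.float64(409.6608695652174), np.float64(265.9217391304348))
0.95 [405.4 273.1]
0.88 [406.4 271.6]
0.73 [408.3 269.2]
0.5 [409.8 267.2]
0.2 [409.7 267.8]
top 0 (np.float64(nan), np.float64(nan))
0.95 [413.5 206.5]
0.88 [412.9 204.8]
0.73 [411.6 201.5]
0.5 [409.6 197.8]
0.2 [407.1 195.6]
peg [nan nan nan] [nan, nan] inc nan nan nanpeg.py:11: RuntimeWarning: Mean of empty slice.
  ys,xs=np.nonzero(k);P.append((cal(n),(xs.mean(),ys.mean())));print(n,len(xs),P[-1][1])
  ret = ret.dtype.type(ret / rcount)
```

View pics/v9.png

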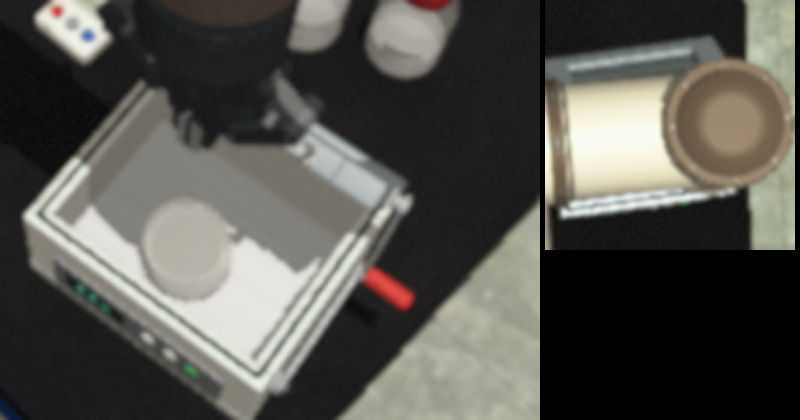

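The peg has moved to about (410,266) in the scene view, which means the knee is unlocked; the lid has come down a bit and is still up. I'll clear the view and fit the lid angle numerically.

```bash
python3 jog.py '[{"tx": 40, "ty": 40}, {"tx": 80, "ty": 80}, {"tx": 110, "ty": 120}, {"tx": 110, "ty": 150}, {"tx": 110, "ty": 150}]'
cat > lid.py <<'E'
from h import *
from scipy.ndimage import map_coordinates
np.set_printoptions(precision=2,suppress=True)
o=np.array([554.8,-107.7,0]);o=np.array([555.6,-107.6,0]);ex=np.array([.991,.135,0]);ey=np.array([-.135,.991,0]);z=np.array([0,0,1])
def L(th,r,h,y): # r from hinge, h above lid plane
    return o+ex*(82.5-r*np.cos(th)+h*np.sin(th))+ey*y+z*(110+r*np.sin(th)+h*np.cos(th))
t=np.linspace(0,1,60)[:,None]
def segs(th):
    A=[((200,10,-50),(200,10,50)),((165,20,-100),(165,20,100)),((165,0,-100),(165,0,100)),((165,20,-100),(20,20,-100))]
    return [(1-t)*L(th,*a)+t*L(th,*b) for a,b in A]
def score(im,c,th,bar):
    g=cv2.GaussianBlur(cv2.cvtColor(im,cv2.COLOR_BGR2GRAY).astype(np.float32),(0,0),1.);G=np.minimum(np.hypot(cv2.Sobel(g,5,1,0),cv2.Sobel(g,5,0,1)),150)
    s=[]
    for i,S in enumerate(segs(th)):
        p=proj(c,S);s.append(map_coordinates(g if i==0 else G,[p[:,1],p[:,0]],order=1).mean())
    return s
if __name__=="__main__":
    for n in("scene","top"):
        im=arm.get_image(n);cv2.imwrite(f"pics/last_{n}.png",im);c=cal(n)
        for th in np.arange(1.1,1.5,.03):print(n,round(th,2),np.round(score(im,c,th,0)),proj(c,L(th,200,10,0))[0])
        h=cv2.cvtColor(im,cv2.COLOR_BGR2HSV);m=cv2.inRange(h,(0,150,80),(7,255,255))|cv2.inRange(h,(173,150,80),(180,255,255))
        sl=(230,320,370,460) if n=="scene" else (180,240,385,425);k=np.argwhere(m[sl[0]:sl[1],sl[2]:sl[3]]);print(len(k),k.mean(0)[::-1]+[sl[2],sl[0]])
E
python3 lid.py
```

```text
clock: 17.75
position: [390.1, 18.7, 301.9]
ee_rot: [-0.071, 0.997, 0.001, 0.002]
contact_force: [1.3, 0.2, 0.1]
gripper_width: -0.1
grasp_force: 0.0
scene 1.1 [181. 142.  80. 136.] [357.96 199.43]
scene 1.13 [157.  32.  32.  74.] [359.95 196.52]
scene 1.16 [50.  3. 77. 29.] [361.96 193.63]
scene 1.19 [29.  3. 83. 15.] [363.98 190.76]
scene 1.22 [ 29.  12. 143.  10.] [366.   187.92]
scene 1.25 [29. 31. 40.  6.] [368.03 185.11]
scene 1.28 [35. 50.  3.  4.] [370.06 182.34]
scene 1.31 [55. 41.  3.  3.] [372.08 179.62]
scene 1.34 [64. 33. 10.  3.] [374.1  176.94]
scene 1.37 [74. 52. 29.  2.] [376.11 174.31]
scene 1.4 [87. 69. 49.  2.] [378.1  171.73]
scene 1.43 [96. 61. 43.  2.] [380.08 169.21]
scene 1.46 [100.  50.  33.   2.] [382.04 166.76]
scene 1.49 [94. 51. 47.  2.] [383.98 164.37]
133 [409.55 265.9 ]
top 1.1 [174.  65.  77. 133.] [373.63 206.66]
top 1.13 [176.  36.  46. 138.] [373.41 204.33]
top 1.16 [176.  27. 115. 132.] [373.17 201.97]
top 1.19 [134.  30. 137. 122.] [372.92 199.59]
top 1.22 [105.  28.  63. 102.] [372.66 197.18]
top 1.25 [93. 34. 36. 79.] [372.39 194.76]
top 1.28 [88. 52. 27. 66.] [372.1  192.32]
top 1.31 [ 82. 112.  30.  56.] [371.81 189.87]
top 1.34 [86. 53. 28. 48.] [371.5  187.41]
top 1.37 [ 99. 117.  34.  40.] [371.18 184.95]
top 1.4 [145. 134.  51.  32.] [370.85 182.49]
top 1.43 [123. 100. 112.  25.] [370.52 180.03]
top 1.46 [68. 17. 54. 20.] [370.17 177.57]
top 1.49 [ 28.   3. 116.  16.] [369.81 175.13]
5 [411.4 194.2]
```

Run:
```python
import lid
from lid import *
for n in("scene","top"):
    im=cv2.imread(f"pics/last_{n}.png");c=cal(n)
    for th in np.arange(.86,1.2,.02):print(n,round(th,2),np.round(score(im,c,th,0)),proj(c,L(th,200,10,0))[0])
```

```text
scene 0.86 [128.  25.  19. 109.] [342.88 222.83]
scene 0.88 [127.  23.  19. 110.] [344.05 220.9 ]
scene 0.9 [126.  24.  29. 117.] [345.25 218.97]
scene 0.92 [120.  41.  40. 121.] [346.46 217.03]
scene 0.94 [115.  92.  36. 122.] [347.69 215.08]
scene 0.96 [115. 138.  29. 119.] [348.93 213.12]
scene 0.98 [115.  78.  25. 113.] [350.19 211.17]
scene 1.0 [115.  31.  23. 116.] [351.45 209.21]
scene 1.02 [118.  32.  24. 119.] [352.73 207.25]
scene 1.04 [153.  78.  41. 124.] [354.03 205.29]
scene 1.06 [194.  69.  92. 126.] [355.33 203.33]
scene 1.08 [189. 134. 139. 133.] [356.64 201.38]
scene 1.1 [181. 142.  80. 136.] [357.96 199.43]
scene 1.12 [163.  87.  30. 101.] [359.29 197.49]
scene 1.14 [132.   9.  31.  52.] [360.62 195.55]
scene 1.16 [50.  3. 77. 29.] [361.96 193.63]
scene 1.18 [29.  3. 70. 19.] [363.31 191.71]
top 0.86 [218.  71.  61.  85.] [374.93 223.92]
top 0.88 [215.  72.  60.  85.] [374.85 222.59]
top 0.9 [214.  81.  60.  86.] [374.77 221.24]
top 0.92 [212. 110.  60.  87.] [374.69 219.87]
top 0.94 [211. 104.  63.  88.] [374.59 218.48]
top 0.96 [211.  82.  68.  90.] [374.5  217.06]
top 0.98 [211.  79.  71.  95.] [374.39 215.63]
top 1.0 [211.  55.  71. 104.] [374.28 214.18]
top 1.02 [208.  53.  85. 113.] [374.16 212.71]
top 1.04 [208. 109. 111. 121.] [374.04 211.22]
top 1.06 [207. 145. 100. 124.] [373.91 209.71]
top 1.08 [189. 118.  82. 127.] [373.77 208.19]
top 1.1 [174.  65.  77. 133.] [373.63 206.66]
top 1.12 [173.  42.  52. 137.] [373.48 205.11]
top 1.14 [178.  31.  56. 137.] [373.33 203.54]
top 1.16 [176.  27. 115. 132.] [373.17 201.97]
top 1.18 [151.  28. 145. 125.] [373.01 200.38]
```

The lid fit gives 1.08 rad. It agrees with the finger contact (a ≈ 0.24), so the bar is at (552.6, −108, 291). Take it from above.

```bash
python3 jog.py '[{"tz": -30, "rz": -0.15}, {"tx": -10, "ty": -10, "tz": -58, "rz": -0.3}, {"tx": -40, "ty": -40, "tz": -58, "rz": -0.45}, {"tx": -75, "ty": -75, "tz": -58, "rz": -0.6}, {"tx": -110, "ty": -110, "tz": -58, "rz": -0.75}, {"tx": -144, "ty": -147, "tz": -58, "rz": -0.9}, {"tx": -144, "ty": -147, "tz": -58, "rz": -1.05}, {"tx": -144, "ty": -147, "tz": -58, "rz": -1.2}, {"tx": -144, "ty": -147, "tz": -58, "rz": -1.35}, {"tx": -144, "ty": -147, "tz": -58, "rz": -1.5}]' 46; python3 jog.py '[{"rz": -0.07}, {"rz": -0.07}, {"rz": -0.07}]'; python3 go.py 552.6 -108 292
python3 - <<'E'
from lid import *
print(R.from_quat(arm.read_state()["ee_rot"]).as_matrix()[:,1])
snap("w7");c=load("w7");im=cv2.imread("pics/w7.png")
for th in np.arange(1.0,1.16,.02):print(round(th,2),np.round(score(im,c,th,0)),proj(c,L(th,200,10,0))[0],proj(c,L(th,200,10,-50))[0])
E
```

```text
clock: 18.85
position: [554.5, -112.2, 357.9]
ee_rot: [0.717, -0.697, -0.0, 0.001]
contact_force: [0.4, -0.2, 0.2]
gripper_width: 45.7
grasp_force: 0.0
clock: 19.15
position: [554.0, -110.9, 358.5]
ee_rot: [0.739, -0.674, -0.0, 0.0]
contact_force: [-0.3, -0.8, 0.2]
gripper_width: 45.7
grasp_force: 0.0
[ 554.  -110.9  358.5] [-0.3 -0.8  0.2] tool d: [-3.   1.1 66.5]
[-1.   -0.09  0.  ]
1.0 [152.  19.  38.  85.] [345.74 214.58] [343.98 139.24]
1.02 [142.  21.  65. 101.] [340.71 215.72] [338.61 139.75]
1.04 [133.  17.  69. 112.] [335.53 216.84] [333.07 140.26]
1.06 [155.  77.  51. 103.] [330.2  217.95] [327.36 140.77]
1.08 [115.  14.  88.  98.] [324.73 219.05] [321.5  141.28]
1.1 [132.  15.  18.  95.] [319.12 220.13] [315.48 141.79]
1.12 [112.  25.  18.  83.] [313.36 221.19] [309.31 142.29]
1.14 [116.  25.  21.  54.] [307.48 222.23] [302.99 142.8 ]
```

```bash
python3 jog.py '[{"tx": -1, "ty": 2, "tz": 20, "rz": -0.045}, {"tx": -3, "ty": 3, "tz": 45, "rz": -0.045}, {"tx": -3, "ty": 3, "tz": 60, "rz": -0.045}, {"tx": -3, "ty": 3, "tz": 67, "rz": -0.045}, {"tx": -3, "ty": 3, "tz": 67, "rz": -0.045}, {"tx": -3, "ty": 3, "tz": 67, "rz": -0.045}]'; python3 jog.py '[{}, {}, {}, {}, {}]' 0
```

```text
clock: 19.8
position: [551.0, -106.8, 293.1]
ee_rot: [0.755, -0.656, 0.001, -0.0]
contact_force: [0.4, 0.8, 1.3]
gripper_width: 46.3
grasp_force: 0.0
clock: 20.3
position: [550.0, -106.7, 293.1]
ee_rot: [0.755, -0.655, 0.0, 0.0]
contact_force: [-3.3, 0.7, 4.6]
gripper_width: 7.3
grasp_force: 58.7
```

```bash
python3 jog.py '[{"ty": 6, "tz": 3}, {"ty": 12, "tz": 6}, {"ty": 20, "tz": 11}, {"ty": 28, "tz": 17}, {"ty": 36, "tz": 23}, {"ty": 44, "tz": 29}, {"ty": 51, "tz": 36}, {"ty": 58, "tz": 43}, {"ty": 65, "tz": 51}, {"ty": 71, "tz": 59}]'
```

```text
clock: 21.3
position: [478.8, -116.6, 232.4]
ee_rot: [0.755, -0.655, -0.001, 0.001]
contact_force: [-5.7, -0.2, 3.9]
gripper_width: 7.6
grasp_force: 61.7
```

```bash
python3 jog.py '[{"ty": 6, "tz": 8}, {"ty": 11, "tz": 16}, {"ty": 16, "tz": 25}, {"ty": 21, "tz": 34}, {"ty": 25, "tz": 43}, {"ty": 29, "tz": 52}, {"ty": 32, "tz": 62}, {"ty": 34, "tz": 72}, {"ty": 37, "tz": 81}, {"ty": 38, "tz": 91}]'; python3 jog.py '[{"ty": 1, "tz": 5}, {"ty": 1, "tz": 10}, {"ty": 2, "tz": 15}, {"ty": 2, "tz": 17}, {"ty": 2, "tz": 17}]'
```

```text
clock: 22.3
position: [440.7, -122.0, 140.8]
ee_rot: [0.755, -0.656, -0.001, 0.001]
contact_force: [-6.0, -2.2, -0.3]
gripper_width: 7.6
grasp_force: 65.0
clock: 22.8
position: [438.9, -122.2, 123.9]
ee_rot: [0.755, -0.656, -0.002, 0.001]
contact_force: [-5.8, -0.6, -1.3]
gripper_width: 7.7
grasp_force: 64.8
```

```bash
python3 jog.py '[{"tz": 2}, {"tz": 2}]'; python3 jog.py '[{"tz": 2}, {"tz": 2}]'
```

```text
clock: 23.0
position: [438.7, -122.3, 122.0]
ee_rot: [0.755, -0.656, -0.002, 0.001]
contact_force: [-5.8, -2.2, -0.5]
gripper_width: 7.4
grasp_force: 65.0
clock: 23.2
position: [438.5, -122.3, 119.8]
ee_rot: [0.755, -0.656, -0.002, 0.002]
contact_force: [-5.6, -2.4, -1.6]
gripper_width: 7.9
grasp_force: 65.5
```

```bash
for i in 1 2 3; do python3 jog.py '[{"tz": 1}, {"tz": 1}]' | grep -E 'pos|contact'; done
```

```text
position: [438.5, -122.3, 118.9]
contact_force: [-5.5, -1.9, -1.9]
position: [438.4, -122.3, 118.0]
contact_force: [-5.5, -0.9, -0.4]
position: [438.4, -122.3, 117.9]
contact_force: [-8.9, -0.1, 5.8]
```

```bash
python3 jog.py '[{"tz": 0.5}, {"tz": 0.5}]'; python3 jog.py '[{}, {}, {}, {}]' 28; python3 jog.py '[{"tz": -10}, {"tz": -40}, {"tz": -80}, {"tz": -120}, {"tx": 80, "tz": -150}, {"tx": 120, "ty": 40, "tz": -150}, {"tx": 120, "ty": 60, "tz": -150}, {"tx": 120, "ty": 60, "tz": -150}]'
python3 - <<'E'
from lid import *
def red(im,n):
    h=cv2.cvtColor(im,cv2.COLOR_BGR2HSV);m=cv2.inRange(h,(0,150,80),(7,255,255))|cv2.inRange(h,(173,150,80),(180,255,255))
    sl=(230,320,370,460) if n=="scene" else (180,240,385,425);k=np.argwhere(m[sl[0]:sl[1],sl[2]:sl[3]]);return len(k),k.mean(0)[::-1]+[sl[2],sl[0]]
for n in("scene","top"):
    a=cv2.imread(f"pics/{n}0.png");b=arm.get_image(n);c=cal(n)
    print(n,red(a,n),red(b,n))
    for th in(-.06,-.03,0,.03,.06):print(th,np.round(score(a,c,th,0)),np.round(score(b,c,th,0)))
    p=proj(c,np.array([L(0,r,20,y) for r in(0,165) for y in(-100,100)]));x0,y0=p.min(0).astype(int)-8;x1,y1=p.max(0).astype(int)+8
    g=[cv2.cvtColor(i[y0:y1,x0:x1],cv2.COLOR_BGR2GRAY).astype(np.float32) for i in(a,b)];print("lid region diff",np.abs(g[0]-g[1]).mean(),cv2.phaseCorrelate(*g))
print(arm.read_state()["contact_force"])
E
```

```text
clock: 24.0
position: [438.4, -122.3, 117.9]
ee_rot: [0.755, -0.655, -0.002, 0.002]
contact_force: [-9.1, 0.2, 9.1]
gripper_width: 7.8
grasp_force: 66.8
clock: 24.4
position: [441.5, -122.0, 117.8]
ee_rot: [0.755, -0.655, 0.001, -0.001]
contact_force: [0.0, -0.0, 0.9]
gripper_width: 28.4
grasp_force: 0.0
clock: 25.2
position: [395.6, -252.2, 269.3]
ee_rot: [0.753, -0.658, 0.001, -0.0]
contact_force: [0.1, 0.3, -0.6]
gripper_width: 27.7
grasp_force: 0.0
scene (122, array([402.89, 276.41])) (0, array([nan, nan]))
-0.06 [162.  47.  46. 126.] [91. 44. 38. 11.]
-0.03 [183.  79.  45. 127.] [98. 38. 41. 11.]
0 [193. 121.  42. 128.] [100.  35.  44.  11.]
0.03 [190. 120.  44. 131.] [96. 41. 44. 11.]
0.06 [169.  71.  65. 133.] [88. 46. 40. 11.]
lid region diff 59.18299 ((-2.154264300724506, 1.3313493768163625), 0.13234187261557873)
top (45, array([405.58, 198.44])) (46, array([405.65, 198.5 ]))
-0.06 [188. 150. 150. 148.] [239. 108. 110. 148.]
-0.03 [187. 150. 150. 149.] [240. 109. 110. 149.]
0 [188. 150. 150. 149.] [240. 110. 110. 149.]
0.03 [188. 150. 150. 149.] [241. 113. 110. 150.]
0.06 [188. 150. 150. 150.] [241. 115. 111. 150.]
lid region diff 22.705896 ((-0.14859048463932112, -0.1600255534003736), 0.4964528454674615)
[-0.02  0.25 -0.62]<stdin>:4: RuntimeWarning: Mean of empty slice.
  ret = um.true_divide(
```

```bash
python3 jog.py '[{"tx": 50}, {"tx": 100, "ty": 30}, {"tx": 150, "ty": 60}, {"tx": 200, "ty": 90}, {"tx": 250, "ty": 120}, {"tx": 300, "ty": 140}, {"tx": 300, "ty": 140}, {"tx": 300, "ty": 140}]'
python3 - <<'E'
from lid import *
def red(im,n):
    h=cv2.cvtColor(im,cv2.COLOR_BGR2HSV);m=cv2.inRange(h,(0,150,80),(7,255,255))|cv2.inRange(h,(173,150,80),(180,255,255))
    sl=(230,320,370,460) if n=="scene" else (180,240,385,425);k=np.argwhere(m[sl[0]:sl[1],sl[2]:sl[3]]);return len(k),k.mean(0)[::-1]+[sl[2],sl[0]]
for n in("scene","top"):
    a=cv2.imread(f"pics/{n}0.png");b=arm.get_image(n);c=cal(n);cv2.imwrite(f"pics/end_{n}.png",b)
    print(n,red(a,n),red(b,n))
    for th in(-.03,0,.03,.06):print(th,np.round(score(a,c,th,0)),np.round(score(b,c,th,0)))
    p=proj(c,np.array([L(0,r,20,y) for r in(0,165) for y in(-100,100)]));x0,y0=p.min(0).astype(int)-8;x1,y1=p.max(0).astype(int)+8
    g=[cv2.cvtColor(i[y0:y1,x0:x1],cv2.COLOR_BGR2GRAY).astype(np.float32) for i in(a,b)];print("lid diff",np.abs(g[0]-g[1]).mean(),cv2.phaseCorrelate(*g))
print(arm.read_state()["contact_force"],arm.read_state()["position"])
E
```

```text
clock: 26.1
position: [301.3, -569.0, 266.1]
ee_rot: [0.754, -0.657, -0.001, 0.0]
contact_force: [0.3, -0.3, -0.8]
gripper_width: 28.0
grasp_force: 0.0
scene (122, array([402.89, 276.41])) (121, array([402.95, 276.41]))
-0.03 [183.  79.  45. 127.] [173.  78.  44. 126.]
0 [193. 121.  42. 128.] [184. 120.  41. 127.]
0.03 [190. 120.  44. 131.] [180. 118.  43. 130.]
0.06 [169.  71.  65. 133.] [160.  70.  64. 132.]
lid diff 6.465219 ((0.002965003304339575, 0.495761881676998), 1.008461732040217)
top (45, array([405.58, 198.44])) (46, array([405.65, 198.5 ]))
-0.03 [187. 150. 150. 149.] [176. 150. 150. 149.]
0 [188. 150. 150. 149.] [176. 150. 150. 150.]
0.03 [188. 150. 150. 149.] [177. 150. 150. 150.]
0.06 [188. 150. 150. 150.] [177. 150. 150. 150.]
lid diff 7.225111 ((0.007705901314416508, 0.02946142824300324), 0.9927711555251368)
[ 0.2  -0.03 -0.46] [ 302.4  -565.89  266.8 ]
```

The peg and lid pictures match the start, so the lid is fully shut and the arm is clear.

```bash
python3 -c "
from bench import arm
print(arm.job_done())"
```

```text
the job is handed in; nothing more can be done
None
```

I handed the job in at about 26 s, and the hand-in returned no verdict: the lid rose and its stay locked, the third dish was set on the pile and looked square to within 1–2 mm in the last view before closing, the knee was folded, and the lid was lowered in hand until the camera views matched the start, arm clear.

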